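Flip the refilled paint bin's marker back

ROBOT

A 6-joint arm with a two-finger parallel gripper is mounted at the origin on the work surface. World frame = base frame: x ahead of the robot, y to its left, z up, the work surface at z = 0. Lengths are in m, angles in rad, forces in N, time in s.
With the tool pointing down it reaches from about 0.15 to 0.775 m from the base axis. Payload 6.1 kg.
Tool frame: the origin (TCP) lies on the centre line of the jaws, within the pads' length; the fingertips stand robot.tip_reach ahead of it and the grasp point (between the pads) is the TCP (robot.tip_reach is the distance from the TCP to the fingertips, in m); z points along the fingers, y is the line along which they close (so a half turn about z gives the same grasp; the last joint's range is limited). The gripper opens to 85 mm and grips with 20 to 120 N. Pads are 22 mm wide; open, the fingers measure 114 mm over their backs; the gripper's body (76 mm by 85 mm) begins 54 mm behind the grasp point. The pads swing forward as they close: fully open they stand 13 mm farther back than shut.
Start: joints at [-1.161, 0.126, -0.04, 1.405, 0, 1.571], TCP at [0.209, -0.482, 0.25] pointing down, gripper open.
Joint ranges: [-2.72, 2.72], [-0.95, 1.95], [-1.27, 1.35], [-1.78, 2.02], [-1.46, 1.47], [-3.14, 3.14]. Speed limits (rad/s): [2.39, 2.39, 3.01, 3.14, 3.14, 3.14].

INTERFACE

Orientations are given as a rotation vector (axis times angle).
In Python, from workcell import robot gives the robot as it stands.
- The arm moves only by the tool apply_moves, never from a script. Its argument "increments" is a list of rows, each a list of 3 entries, a list of its own where there are three numbers: the opening, from 0 (shut) to 1 (fully open), then the shift along the tool's x, y, z in units of 50 mm (1.0 is 50 mm), then the turn, a rotation vector about the tool's x, y, z in units of 8 degrees (1.0 is 8 degrees). A call has 1 to 20 rows; each row is the pose to reach, as a shift and turn from the pose commanded when the call began, along the tool's axes at that moment; what a row does not reach only later rows make up. A row lasts 1/10 s, in which the tool goes at most 50 mm and 8.59 degrees, less where a joint would pass 70% of its speed; a pose out of reach is approached as far as the arm can. A call with a gripper value outside its range is refused whole. The fingers move at their own pace and stop on an object; the grip force is fixed at half the most. Time passes only in rows, so rows that repeat a pose let the fingers close. It gives the time, the measured TCP pose, the force, the opening and the grip force at its end, in the units of the state.
- robot.get_state(): the state, without advancing time (a new reading comes with each control period).
- robot.camera(name): name is "scene" or "top" or "wrist"; returns a dict with "color" (480x640x3 uint8, red, green, blue), "range_z" (480x640 float32, m along the optical axis (not along the pixel's ray), 0 where there is no reading), "fx", "fy", "cx", "cy" (pixels), "origin" and "rotation" of the camera in the world; the wrist camera has in their place "hand_eye" (4x4, takes a point from camera to tool coordinates, whose origin is the TCP and whose axes are the flange's). Camera axes: x right, y down, z forward; pixel columns grow to the right and rows downward; lengths in m; the calibration is good to about 2 mm. A picture is of the moment at which its call begins: read the wrist's pose just before it.
- robot.job_done(): hands the job in; it is judged then, once.
Trained networks look in the newest picture that a camera, given by its name, has taken for a name from the list of things; names that differ only in an ending like _2 or _b are one class to them, and where a whole thing is asked for, a point or a joint stands for the part that bears it (a point fixed in the world has none). Each returns a list of dicts, best first, with "p" (0 to 1); they miss things now and then, are a little off and sometimes report something else, mostly with a low value. They report only what shows in the picture. A call takes as long as a camera call.
- robot.boxes_of(camera, thing): "point" ([column, row] as shares, 0 to 1, of the picture: columns of its width, rows of its height, amid what is visible of it).
The state is a dict: "time_s": time; "joint_positions": joint angles; "dq": joint speeds; "tau": joint torques, N m; "tcp_pos": TCP position; "tool_rot": TCP orientation; "wrist_force": force on the tool from outside, world axes, zero at the start; "wrist_torque": the same for the moment, N m; "gripper_width": opening from 0.0 (shut) to 1.0 (fully open); "gripper_force": force on a finger pad.
Only numpy, scipy, OpenCV 4.12 (cv2) and the standard library are available. Lean on these libraries where they do the work, as an engineer would, in place of code of your own. Each camera call takes 0.05 s, during which the arm holds its last target. There are 200 camera calls.

TASK

Each paint bin has a white flip-over marker on its front edge: folded out over the front (open ring up) it asks for a refill, folded back flat on the bin's ledge (full disc up) it says the bin is stocked. One bin has just been filled with bottles but its marker is still folded out: flip that marker up and over its pivot with a fingertip until it lies flat on the ledge. Push it lightly, do not pinch it, and leave the other two markers, the bottles and everything else as they are.

Things in the scene. Friction and masses are not known exactly. Their poses are not given: they have to be found in the camera images.
- bin_b: Fixed plywood paint bin, 153 x 130 mm; origin: centre of its underside; x points from its front (marker side) to its back, z up. The bin just refilled: three bottles stand in it, its marker is still folded out. Level ledge, top 70 mm up, from x = -85 to +10 mm; behind it the open bottle compartment (x = +16 to +62 mm, floor 6 mm up), back wall 95 mm high. bin_a, bin_c: same build.
- marker_b (a joint): Hinge angle (rad) of the refilled bin's marker: 0 = folded out level in front of the bin (-x side, ring up), 1.57 = upright, 3.14 = folded back flat on the ledge (disc up). Stiff hinge: about 0.03 N m, under 1 N at the free edge; it stays wherever it is left. It starts folded out, at up to 0.25.
- marker_b_pin (a point): Middle of the hinge pin of that marker: 90 mm in front (-x) of the bin's origin, 73 mm above the table; the pin lies level along the bin's y. Two small steel stops under the marker reach 25 mm out from the pin.
- marker_b_edge (a point): Middle of the free edge of that marker, half-way through its thickness. The marker is a white plastic plate 66 mm wide, 5 mm thick, 85 mm from pin to free edge, 38 g. Folded out, its outer 60 mm have nothing beneath them down to the table, 70 mm below.
- bin_a: Fixed plywood paint bin, 153 x 130 mm; origin: centre of its underside; x points from its front (marker side) to its back, z up. Stocked with three bottles, its marker already folded back. Leave alone.
- marker_a_edge (a point): Middle of the free edge of bin_a's marker (same plate, folded back). Leave alone.
- bin_c: Fixed plywood paint bin, 153 x 130 mm; origin: centre of its underside; x points from its front (marker side) to its back, z up. Empty, its marker rightly folded out. Leave alone.
- marker_c_edge (a point): Middle of the free edge of bin_c's marker (same plate, folded out). Leave alone.
- paint_a0_mid (a point): Half-way up a loose upright paint bottle, 35 mm across, 112 mm high, standing in bin_a's rear compartment; its cap ends 118 mm above the table.
- paint_a1_mid (a point): Half-way up a loose upright paint bottle, 35 mm across, 112 mm high, standing in bin_a's rear compartment; its cap ends 118 mm above the table.
- paint_a2_mid (a point): Half-way up a loose upright paint bottle, 35 mm across, 112 mm high, standing in bin_a's rear compartment; its cap ends 118 mm above the table.
- paint_b0_mid (a point): Half-way up a loose upright paint bottle, 35 mm across, 112 mm high, standing in bin_b's rear compartment; its cap ends 118 mm above the table.
- paint_b1_mid (a point): Half-way up a loose upright paint bottle, 35 mm across, 112 mm high, standing in bin_b's rear compartment; its cap ends 118 mm above the table.
- paint_b2_mid (a point): Half-way up a loose upright paint bottle, 35 mm across, 112 mm high, standing in bin_b's rear compartment; its cap ends 118 mm above the table.
- paint_loose_mid (a point): Half-way up a loose paint bottle, 35 mm across, 112 mm high, upright on the table.
- tape_mid (a point): Centre of a roll of paper tape lying flat, 84 mm across, 24 mm high.
- tumbler_mid (a point): Half-way up an upright empty grey tumbler, 80 mm across, 110 mm high.
- jar_mid (a point): Half-way up a closed glass jar, 60 mm across, 70 mm high.
- brush: A paint brush, 200 mm long, lying on the table.

How it is judged:
By the outcome, as a careful person would: the job done as asked, in the order asked, and still so for the second after the job is handed in, with the robot touching nothing.
It also fails if it takes over 48 s, if anything falls off the work surface, if the arm or the gripper's body presses on something with over 40 N, if the wrist force passes 120 N, or if a joint passes its speed limit or range.

## Working session

There is one attempt and no reset: what is moved stays moved. The work goes in short steps, Python scripts to look and compute and a tool call to move; the robot and the scene stay as the last step left them, time stands still between calls to the robot, and variables do not carry over. Pictures are saved under pics/ and viewed, at most 10 in all, crops included, and the job is handed in when it is done.

Besides the shell and the picture viewer there is one more tool, called after "Call:" by a JSON object that holds its "api" and its "payload", one argument or row to a line. apply_moves: Moves the arm, as the interface text tells. Its arguments: {"type":"object","properties":{"increments":{"type":"array","items":{"type":"array"}}},"required":["increments"]}

```bash
mkdir -p pics; cat > h.py <<'E'
import numpy as np, cv2
from workcell import robot
def snap(n,f=None):
    c=robot.camera(n)
    if f: cv2.imwrite('pics/'+f,c['color'][:,:,::-1])
    return c
def pt(c,u,v,r=2):
    d=c['range_z'][int(v)-r:int(v)+r+1,int(u)-r:int(u)+r+1]; d=np.median(d[d>0]) if (d>0).any() else np.nan
    p=np.array([(u-c['cx'])/c['fx']*d,(v-c['cy'])/c['fy']*d,d])
    return np.array(c['rotation'])@p+np.array(c['origin'])
def cloud(c):
    d=c['range_z'].astype(float);v,u=np.mgrid[:480,:640]
    P=np.stack([(u-c['cx'])/c['fx']*d,(v-c['cy'])/c['fy']*d,d],-1)
    W=P@np.array(c['rotation']).T+np.array(c['origin']); W[d<=0]=np.nan
    return W
E
python3 - <<'E'
from h import *
np.set_printoptions(precision=3,suppress=True)
print({k:np.round(v,3) for k,v in robot.get_state().items()}, robot.tip_reach)
for n in('top','scene'):
    c=snap(n,n+'0.png'); print(n,c['origin'],np.array(c['rotation']).tolist(),c['fx'])
    np.savez(n+'0.npz',**c)
    for t in('bin_b','marker_b','marker_b_edge','paint_b0_mid','tape_mid','tumbler_mid','jar_mid','brush'):
        for b in robot.boxes_of(n,t):
            u,v=b['point'][0]*640,b['point'][1]*480
            print(t,round(b['p'],2),int(u),int(v),pt(c,u,v))
E
```

```text
{'time_s': np.float64(0.0), 'joint_positions': array([-1.161,  0.126, -0.041,  1.405, -0.   ,  1.571]), 'dq': array([ 0.001,  0.   , -0.001,  0.   ,  0.001, -0.   ]), 'tau': array([  0.001, -43.591,  35.293,   0.017,  -0.   ,   0.   ]), 'tcp_pos': array([ 0.209, -0.481,  0.25 ]), 'tool_rot': array([-3.074, -0.639,  0.001]), 'wrist_force': array([ 0.078, -0.25 , -0.396]), 'wrist_torque': array([ 0.019,  0.003, -0.021]), 'gripper_force': np.float64(0.0), 'gripper_width': np.float64(1.002)} 0.019
top [ 0.352 -0.001  1.392] [-2.163466726926288, 2.108852238022912, -0.12903752359811005] 508.54428211782647
bin_b 0.98 408 212 [-0.467 -0.82   0.573]
bin_b 0.8 263 209 [ 0.347 -0.006  1.388]
bin_b 0.66 342 202 [-0.147 -0.5    0.894]
bin_b 0.65 345 179 [-0.282 -0.635  0.758]
marker_b 0.63 407 240 [-0.295 -0.648  0.745]
marker_b 0.17 183 228 [0.91  0.557 1.951]
marker_b_edge 0.85 408 242 [-0.288 -0.641  0.752]
paint_b0_mid 0.72 425 180 [-0.736 -1.089  0.304]
tape_mid 0.91 289 313 [0.782 0.429 1.822]
tumbler_mid 0.79 182 290 [1.291 0.939 2.332]
jar_mid 0.7 488 230 [-0.812 -1.165  0.228]
jar_mid 0.
[... 280 characters left out ...]
 [2.026 0.712 1.374]
bin_b 0.72 402 292 [1.792 0.479 1.14 ]
marker_b 0.96 231 248 [2.638 1.324 1.986]
marker_b 0.55 280 295 [2.144 0.831 1.492]
marker_b 0.39 253 219 [2.901 1.588 2.249]
marker_b_edge 0.92 225 246 [2.673 1.359 2.021]
marker_b_edge 0.27 182 289 [2.481 1.168 1.829]
paint_b0_mid 0.44 280 294 [2.145 0.832 1.494]
tape_mid 0.74 227 249 [2.646 1.332 1.994]
tape_mid 0.56 354 235 [2.333 1.02  1.681]
tape_mid 0.47 218 294 [2.342 1.028 1.69 ]
tumbler_mid 0.9 476 224 [1.849 0.535 1.197]
tumbler_mid 0.53 401 289 [1.811 0.498 1.159]
jar_mid 0.93 127 272 [2.908 1.594 2.256]
jar_mid 0.69 294 295 [2.102 0.788 1.45 ]
brush 0.82 254 218 [2.906 1.592 2.254]
brush 0.49 297 297 [2.083 0.769 1.431]
```

View pics/top0.png

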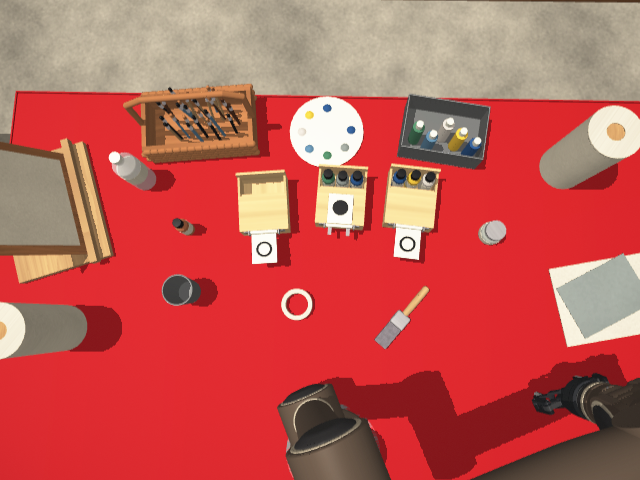

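View pics/scene0.png

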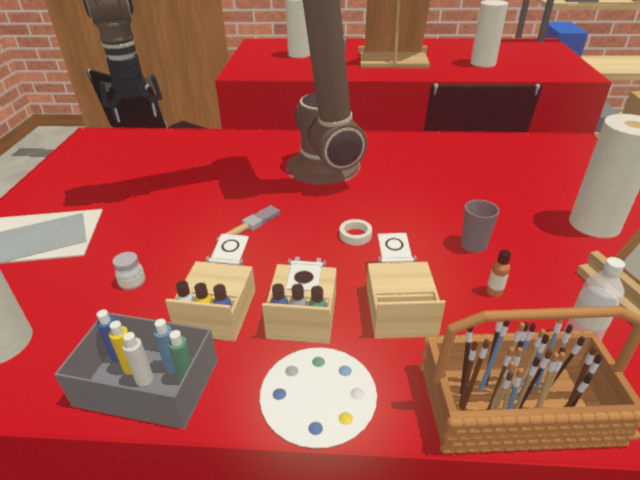

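The top view shows the empty bin_c at (263,205), stocked bin_a at (341,200), and bin_b at (411,200). bin_b has three bottles and its marker folded out at (408,243), ring up. The camera rotation is a rotation vector, so I'll redo the geometry with that.

```bash
cat >> h.py <<'E'
from scipy.spatial.transform import Rotation as R
np.set_printoptions(precision=4,suppress=True)
def cloud(c):
    d=c['range_z'].astype(float);v,u=np.mgrid[:480,:640]
    P=np.stack([(u-c['cx'])/c['fx']*d,(v-c['cy'])/c['fy']*d,d],-1)
    W=P@R.from_rotvec(c['rotation']).as_matrix().T+np.array(c['origin']); W[d<=0]=np.nan
    return W
E
python3 - <<'E'
from h import *
c=dict(np.load('top0.npz')); W=cloud(c); col=c['color'].astype(int)
print('table',W[330,450],W[300,250])
for n,u,v in(('b',408,210),('a',341,200),('c',263,215),('mkb',408,243),('mkc',264,249),('jar',492,231),('brush',397,320),('brush tip',427,290),('tape',297,293),('loose',183,227),('tumbler',180,290)): print(n,W[v,u])
sub=W[160:265,370:450]; cc=col[160:265,370:450]
white=(cc.min(-1)>170)&(sub[...,2]>.04)&(np.arange(160,265)[:,None]>222)
P=sub[white]; 
q=P-P.mean(0); print('marker n',len(P),P.mean(0)); 
rect=cv2.minAreaRect(P[:,:2].astype(np.float32)); print('marker rect',rect, cv2.boxPoints(rect))
A=np.c_[P[:,:2],np.ones(len(P))]; print('plane',np.linalg.lstsq(A,P[:,2],rcond=None)[0], P[:,2].min(),P[:,2].max())
led=(abs(sub[...,2]-.07)<.012)&(cc[...,0]-cc[...,2]>30)&(cc[...,1]>120)
L=sub[led]; r=cv2.minAreaRect(L[:,:2].astype(np.float32)); print('ledge',len(L),L.mean(0),r,cv2.boxPoints(r))
allb=sub[(sub[...,2]>.06)&~white]; r=cv2.minAreaRect(allb[:,:2].astype(np.float32)); print('bin',r,cv2.boxPoints(r))
E
```

```text
table [ 0.3229 -0.3089  0.0026] [ 0.3887  0.2334 -0.0013]
b [ 0.6348 -0.1865  0.0668]
a [ 0.6551 -0.0084  0.0794]
c [0.6117 0.1974 0.071 ]
mkb [ 0.5445 -0.1849  0.0805]
mkc [0.5192 0.1888 0.0841]
jar [ 0.5826 -0.4046  0.0727]
brush [ 0.3456 -0.1651  0.0195]
brush tip [ 0.4272 -0.2443  0.0218]
tape [0.41   0.1035 0.0242]
loose [0.5722 0.4047 0.0841]
tumbler [0.4104 0.4241 0.0102]
marker n 757 [ 0.5513 -0.1827  0.0806]
marker rect ((0.5510801672935486, -0.18370065093040466), (0.07974621653556824, 0.09212785214185715), 84.10079193115234) [[ 0.5012 -0.2186]
 [ 0.5928 -0.2281]
 [ 0.601  -0.1488]
 [ 0.5094 -0.1393]]
plane [-0.1192  0.0174  0.1495] 0.06373043620412111 0.09229908690896282
ledge 1971 [ 0.6475 -0.1923  0.0701] ((0.6237664222717285, -0.1901015192270279), (0.13055914640426636, 0.2378416210412979), 84.33153533935547) [[ 0.499  -0.2433]
 [ 0.7357 -0.2668]
 [ 0.7486 -0.1369]
 [ 0.5119 -0.1134]]
bin ((0.6261345744132996, -0.19047656655311584), (0.1308407038450241, 0.24424153566360474), 84.32850646972656) [[ 0.4981 -0.2435]
 [ 0.7412 -0.2676]
 [ 0.7541 -0.1374]
 [ 0.5111 -0.1133]]
```

```bash
python3 - <<'E'
from h import *
s=robot.get_state(); T=R.from_rotvec(s['tool_rot']).as_matrix(); print(T)
w=snap('wrist'); print(w['hand_eye'])
c=dict(np.load('top0.npz')); o=c['origin']; Rc=R.from_rotvec(c['rotation']).as_matrix(); col=c['color'].astype(int)
def onz(u,v,z):
    d=Rc@np.array([(u-c['cx'])/c['fx'],(v-c['cy'])/c['fy'],1]); return o+d*(z-o[2])/d[2]
g=col.min(-1); m=np.zeros((480,640),np.uint8); m[224:262,385:432]=(g[224:262,385:432]>150)*255
k=cv2.findContours(m,cv2.RETR_EXTERNAL,cv2.CHAIN_APPROX_NONE)[0]; k=max(k,key=cv2.contourArea)
r=cv2.minAreaRect(k); print(r)
for b in cv2.boxPoints(r): print('mk',b,onz(*b,.08))
m=np.zeros((480,640),np.uint8); S=col[160:262,370:450]; m[160:262,370:450]=((S[...,1]>130)&(S[...,2]>60)&(S[...,0]-S[...,2]>25))*255
m=cv2.morphologyEx(m,cv2.MORPH_OPEN,np.ones((3,3)))
k=max(cv2.findContours(m,cv2.RETR_EXTERNAL,cv2.CHAIN_APPROX_NONE)[0],key=cv2.contourArea); r=cv2.minAreaRect(k); print(r)
for b in cv2.boxPoints(r): print('bin',b,onz(*b,.07),onz(*b,.095))
big=cv2.resize(c['color'][155:270,365:455,::-1],None,fx=5,fy=5,interpolation=cv2.INTER_CUBIC); cv2.imwrite('pics/crop.png',big)
E
```

```text
[[ 0.9172  0.3984  0.    ]
 [ 0.3984 -0.9172 -0.    ]
 [ 0.      0.     -1.    ]]
[[ 0.0001 -0.961  -0.2767  0.0691]
 [ 1.      0.0001 -0.0001 -0.0005]
 [ 0.0002 -0.2767  0.961  -0.1253]
 [ 0.      0.      0.      1.    ]]
((412.1434631347656, 240.42214965820312), (35.12786865234375, 36.12376403808594), 5.19442892074585)
mk [393.0164 256.8197] [ 0.5074 -0.1464  0.08  ]
mk [396.2869 220.8443] [ 0.6024 -0.1542  0.08  ]
mk [431.2705 224.0246] [ 0.596  -0.2453  0.08  ]
mk [428. 260.] [ 0.5014 -0.2366  0.08  ]
((410.7438659667969, 197.8048858642578), (50.908939361572266, 55.10533905029297), 6.340191841125488)
bin [382.4024 222.3781] [ 0.5993 -0.1189  0.07  ] [ 0.5947 -0.1167  0.095 ]
bin [388.4878 167.6098] [ 0.7487 -0.1336  0.07  ] [ 0.7412 -0.1311  0.095 ]
bin [439.0853 173.2317] [ 0.7361 -0.2683  0.07  ] [ 0.7288 -0.2633  0.095 ]
bin [432.9999 228.    ] [ 0.5874 -0.2517  0.07  ] [ 0.583  -0.2469  0.095 ]
```

View pics/crop.png

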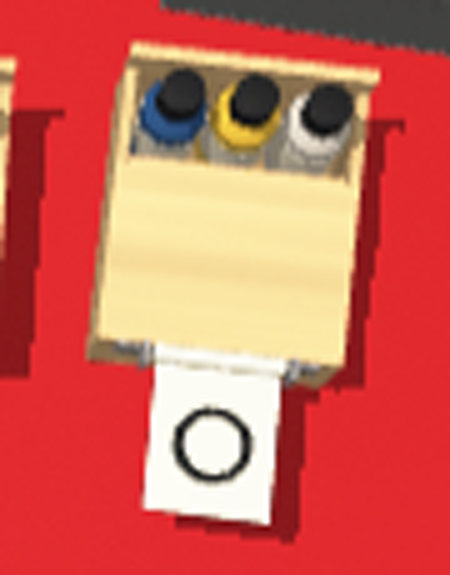

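The crop gives the pin at about pixel (408,226), which is roughly (0.589, -0.186, 0.073). The free edge is at about (406,258), roughly (0.504, -0.181). The 85 mm between them matches the plate, and the yaw is about -5.5°. Next I'll plan a path with the tool pitched at 45° and fixed, carrying the fingertip around the pin.

```bash
cat >> h.py <<'E'
PIN=np.array([.589,-.186,.073]); YAW=np.radians(-5.5); PHI=np.radians(45)
f=np.array([np.cos(YAW),np.sin(YAW),0]); K=np.array([0,0,1.])
zt=np.cos(PHI)*f-np.sin(PHI)*K; xt=np.sin(PHI)*f+np.cos(PHI)*K; RT=np.c_[xt,np.cross(zt,xt),zt]
def tcp(s,z,reach=.019): return PIN+f*s/1e3+K*z/1e3-zt*reach
def arc(deg,r=63.,w=11.,h=2.5):   # tip axis (s,z mm) pushing the plate's underside at hinge angle deg
    t=np.radians(deg); out=np.array([-np.cos(t),np.sin(t)]); n=np.array([-np.sin(t),-np.cos(t)])
    up=np.array([np.sin(PHI),np.cos(PHI)]); b=np.array([-np.cos(PHI),np.sin(PHI)])
    if t<PHI: return 85*out+h*n-(85-r)*b-w*up
    if t<PHI+np.pi/2: return r*out+h*n-w*up
    return (r-2*w*max(0,1-(deg-135)/30))*out+h*n+w*up
def inc(p,Rm,p0,R0): return (R0.T@(p-p0))/.05, R.from_matrix(R0.T@Rm).as_rotvec()/np.radians(8)
E
python3 - <<'E'
from h import *
s=robot.get_state(); R0=R.from_rotvec(s['tool_rot']).as_matrix()
p0=s['tcp_pos']
print('A0',*inc(tcp(-140,100),RT,p0,R0), tcp(-140,100))
B=tcp(-140,100)
for n,q in (('A',(-115,-5)),('P',(-72,-38)))+tuple((d,arc(d)) for d in range(5,186,10)): print(n,np.array(q),np.round(inc(tcp(*q),RT,B,RT)[0],2))
E
```

```text
A0 [ 6.6378 -3.8809  1.2772] [-1.422   5.5019  3.4328] [ 0.4363 -0.1713  0.1864]
A [-115   -5] [-1.13  0.    1.84]
P [-72 -38] [-0.99  0.    2.91]
5 [-77.1163 -18.4168] [-0.79 -0.    2.56]
15 [-74.9726  -3.7497] [-0.55  0.    2.39]
25 [-70.3145  10.3223] [-0.28  0.    2.25]
35 [-63.2837  23.3716] [ 0.   -0.    2.17]
45 [-54.0937  35.0018] [ 0.3  -0.    2.13]
55 [-45.9614  42.3945] [ 0.52 -0.    2.14]
65 [-36.6689  48.2627] [0.73 0.   2.19]
75 [-26.4986  52.4281] [0.93 0.   2.28]
85 [-15.7595  54.7642] [ 1.12 -0.    2.4 ]
95 [-4.7778 55.2   ] [1.28 0.   2.55]
105 [ 6.1126 53.7222] [1.41 0.   2.72]
115 [16.581  50.3758] [1.51 0.   2.92]
125 [26.3093 45.2623] [1.58 0.   3.13]
135 [35.0018 38.5373] [1.61 0.   3.34]
145 [45.9366 37.5489] [1.75 0.   3.51]
155 [57.1728 33.5697] [ 1.85 -0.    3.73]
165 [67.9845 26.4986] [1.9  0.   3.98]
175 [70.3206 15.7595] [ 1.78 -0.    4.17]
185 [70.7563  4.7778] [ 1.63 -0.    4.33]
```

Call:
{"api": "apply_moves", "payload": {
  "increments": [
    [0, [0.5, -0.3, 0.1], [-0.1, 0.4, 0.25]],
    [0, [1.1, -0.65, 0.2], [-0.24, 0.92, 0.57]],
    [0, [1.65, -0.97, 0.3], [-0.35, 1.4, 0.85]],
    [0, [2.2, -1.3, 0.4], [-0.47, 1.83, 1.14]],
    [0, [2.75, -1.6, 0.5], [-0.6, 2.3, 1.42]],
    [0, [3.3, -1.94, 0.62], [-0.71, 2.75, 1.71]],
    [0, [3.9, -2.26, 0.75], [-0.83, 3.2, 2.0]],
    [0, [4.4, -2.6, 0.85], [-0.95, 3.67, 2.3]],
    [0, [5.0, -2.9, 0.95], [-1.07, 4.1, 2.57]],
    [0, [5.5, -3.2, 1.05], [-1.18, 4.6, 2.86]],
    [0, [6.1, -3.55, 1.17], [-1.3, 5.04, 3.15]],
    [0, [6.64, -3.88, 1.28], [-1.42, 5.5, 3.43]],
    [0, [6.64, -3.88, 1.28], [-1.42, 5.5, 3.43]],
    [0, [6.64, -3.88, 1.28], [-1.42, 5.5, 3.43]],
    [0, [6.64, -3.88, 1.28], [-1.42, 5.5, 3.43]]
  ]
}}

```text
time_s: 2.45
tcp_pos: [0.4367, -0.1722, 0.1876]
tool_rot: [2.865, -0.137, 1.187]
wrist_force: [-0.1, -0.4, 1.0]
gripper_width: 0.001
gripper_force: 0.0
```

```bash
python3 - <<'E'
from h import *
s=robot.get_state(); R0=R.from_rotvec(s['tool_rot']).as_matrix(); p0=s['tcp_pos']
print(s['time_s'],p0,s['joint_positions'],s['gripper_width'],s['wrist_force']); print('resid',*inc(tcp(-140,100),RT,p0,R0))
c=snap('scene','s1.png'); cv2.imwrite('pics/s1.png',cv2.resize(c['color'][130:350,110:400,::-1],None,fx=2.6,fy=2.6))
w=snap('wrist','w1.png')
# marker geometry by wrist depth
d=w['range_z'].astype(float); v,u=np.mgrid[:480,:640]; X=np.stack([(u-w['cx'])/w['fx']*d,(v-w['cy'])/w['fy']*d,d,np.ones_like(d)],-1)@np.array(w['hand_eye']).T
Wd=X[...,:3]@R0.T+p0; col=w['color'].astype(int)
rel=Wd-PIN; S=rel@f; Y=rel@np.cross(K,f); Z=rel[...,2]
m=(d>0)&(col.min(-1)>150)&(abs(Y)<.05)&(S>-.12)&(S<.02)&(Z>-.03)
print(m.sum(),np.percentile(S[m],[1,5,50,95,99]),np.percentile(Y[m],[1,5,50,95,99]),np.polyfit(S[m],Z[m],1))
l=(d>0)&(S>.02)&(S<.08)&(abs(Y)<.05); print('ledge z',np.median(Wd[l][:,2]))
E
```

```text
2.45 [ 0.4367 -0.1722  0.1876] [-0.5643 -0.502  -0.9321  0.4114  0.3243  2.7976] 0.0010005386819419504 [-0.0834 -0.3844  0.9841]
resid [-0.0236 -0.0163  0.0081] [ 0.0051 -0.0031  0.0052]
6993 [-0.0858 -0.0833 -0.0367  0.0158  0.0192] [-0.0451 -0.0306  0.0014  0.0334  0.0452] [-0.1481  0.0024]
ledge z 0.07152640388470041
```

View pics/s1.png

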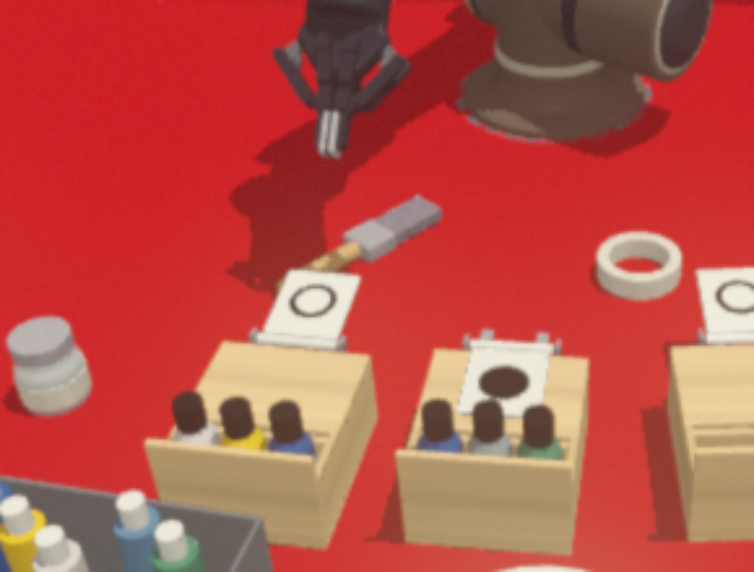

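View pics/w1.png

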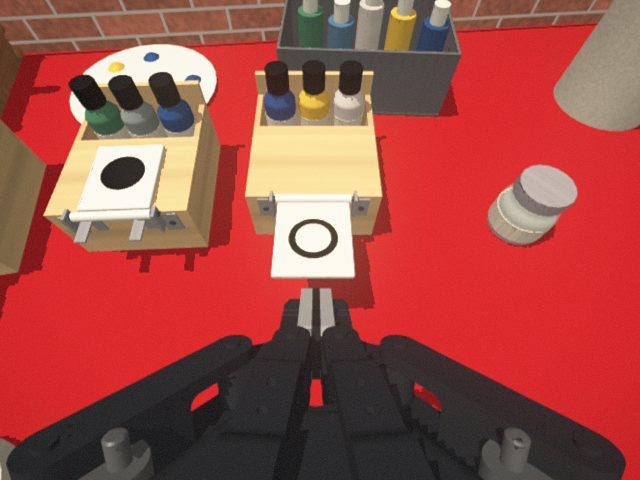

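The wrist view shows the marker centred ahead of the shut fingertips at about (313,240), with its free edge near row 277. Depth puts the edge at s = -84.5 mm, the hinge angle near 0.15 and the ledge at 71.5 mm, all as expected. I'll go in under the plate now.

Call:
{"api": "apply_moves", "payload": {
  "increments": [
    [0, [-0.3, 0, 0.45], [0, 0, 0]],
    [0, [-0.6, 0, 0.95], [0, 0, 0]],
    [0, [-0.9, 0, 1.4], [0, 0, 0]],
    [0, [-1.13, 0, 1.84], [0, 0, 0]],
    [0, [-1.1, 0, 2.1], [0, 0, 0]],
    [0, [-1.06, 0, 2.4], [0, 0, 0]],
    [0, [-1.02, 0, 2.65], [0, 0, 0]],
    [0, [-0.99, 0, 2.9], [0, 0, 0]],
    [0, [-0.99, 0, 2.9], [0, 0, 0]],
    [0, [-0.99, 0, 2.9], [0, 0, 0]]
  ]
}}

```text
time_s: 3.55
tcp_pos: [0.5035, -0.1787, 0.0485]
tool_rot: [2.867, -0.139, 1.185]
wrist_force: [-0.6, 0.6, 0.0]
gripper_width: 0.001
gripper_force: 0.0
```

```bash
python3 - <<'E'
from h import *
s=robot.get_state(); R0=R.from_rotvec(s['tool_rot']).as_matrix(); p0=s['tcp_pos']
print(s['time_s'],p0,s['joint_positions'],s['wrist_force']); print('resid',*inc(tcp(-72,-38),RT,p0,R0))
B=tcp(-72,-38)
for n,q in tuple((d,arc(d)) for d in range(5,196,10)): print(n,np.round(inc(tcp(*q),RT,B,RT)[0],2))
c=snap('scene'); w=snap('wrist')
a=cv2.resize(c['color'][170:320,150:330,::-1],(576,480)); b=cv2.resize(w['color'][100:400,170:470,::-1],(480,480))
cv2.imwrite('pics/c2.png',cv2.resize(np.hstack([a,b]),(800,364)))
E
```

```text
3.55 [ 0.5035 -0.1787  0.0485] [-0.4772 -0.162  -1.0936 -0.1076  0.2654  2.8659] [-0.556   0.568   0.0164]
resid [ 0.0044 -0.0177  0.0073] [ 0.0027  0.0106 -0.006 ]
5 [ 0.2  -0.   -0.35]
15 [ 0.44 -0.   -0.53]
25 [ 0.71 -0.   -0.66]
35 [ 0.99 -0.   -0.74]
45 [ 1.29 -0.   -0.78]
55 [ 1.51 -0.   -0.77]
65 [ 1.72 -0.   -0.72]
75 [ 1.92 -0.   -0.64]
85 [ 2.11 -0.   -0.52]
95 [ 2.27 -0.   -0.37]
105 [ 2.4  -0.   -0.19]
115 [ 2.5 -0.   0. ]
125 [2.57 0.   0.21]
135 [ 2.6  -0.    0.43]
145 [ 2.74 -0.    0.6 ]
155 [ 2.84 -0.    0.81]
165 [2.89 0.   1.07]
175 [ 2.77 -0.    1.25]
185 [ 2.62 -0.    1.41]
195 [ 2.45 -0.    1.55]
```

View pics/c2.png

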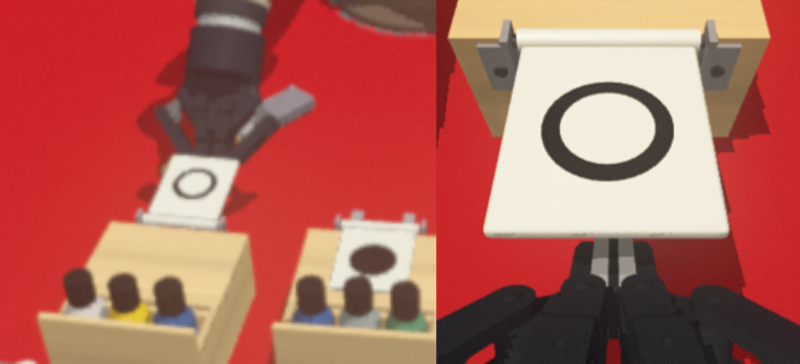

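The tips are under the middle of the free edge, at about (612,240) in the right panel, with no contact force. Now I'll push up along the arc.

Call:
{"api": "apply_moves", "payload": {
  "increments": [
    [0, [0.1, 0, -0.18], [0, 0, 0]],
    [0, [0.2, 0, -0.35], [0, 0, 0]],
    [0, [0.32, 0, -0.44], [0, 0, 0]],
    [0, [0.44, 0, -0.53], [0, 0, 0]],
    [0, [0.57, 0, -0.6], [0, 0, 0]],
    [0, [0.71, 0, -0.66], [0, 0, 0]],
    [0, [0.85, 0, -0.7], [0, 0, 0]],
    [0, [0.99, 0, -0.74], [0, 0, 0]],
    [0, [1.14, 0, -0.76], [0, 0, 0]],
    [0, [1.29, 0, -0.78], [0, 0, 0]],
    [0, [1.4, 0, -0.78], [0, 0, 0]],
    [0, [1.51, 0, -0.77], [0, 0, 0]],
    [0, [1.61, 0, -0.75], [0, 0, 0]],
    [0, [1.72, 0, -0.72], [0, 0, 0]],
    [0, [1.82, 0, -0.68], [0, 0, 0]],
    [0, [1.92, 0, -0.64], [0, 0, 0]],
    [0, [1.92, 0, -0.64], [0, 0, 0]]
  ]
}}

```text
time_s: 5.35
tcp_pos: [0.5495, -0.1822, 0.1398]
tool_rot: [2.866, -0.137, 1.188]
wrist_force: [-0.1, -0.6, -0.2]
gripper_width: 0.002
gripper_force: 0.0
```

```bash
python3 - <<'E'
from h import *
s=robot.get_state(); R0=R.from_rotvec(s['tool_rot']).as_matrix(); p0=s['tcp_pos']
print(s['time_s'],p0,s['joint_positions'],s['wrist_force']); print('resid',*inc(tcp(*arc(75)),RT,p0,R0))
B=tcp(*arc(75))
for n,q in tuple((d,arc(d)) for d in range(75,196,10)): print(n,np.round(inc(tcp(*q),RT,B,RT)[0],2))
c=snap('scene'); w=snap('wrist')
a=cv2.resize(c['color'][170:320,150:330,::-1],(576,480)); b=cv2.resize(w['color'][:,:,::-1],(640,480))
cv2.imwrite('pics/c3.png',cv2.resize(np.hstack([a,b]),(800,316)))
E
```

```text
5.35 [ 0.5495 -0.1822  0.1398] [-0.432  -0.2148 -0.8893  0.1393  0.2358  2.8989] [-0.1407 -0.5763 -0.1661]
resid [-0.0161 -0.0004  0.0097] [-0.0025 -0.003   0.0046]
75 [0. 0. 0.]
85 [ 0.18 -0.    0.12]
95 [ 0.35 -0.    0.27]
105 [ 0.48 -0.    0.44]
115 [ 0.58 -0.    0.64]
125 [0.65 0.   0.85]
135 [ 0.67 -0.    1.07]
145 [ 0.81 -0.    1.23]
155 [ 0.92 -0.    1.45]
165 [0.97 0.   1.7 ]
175 [ 0.85 -0.    1.89]
185 [ 0.7  -0.    2.05]
195 [ 0.53 -0.    2.18]
```

View pics/c3.png

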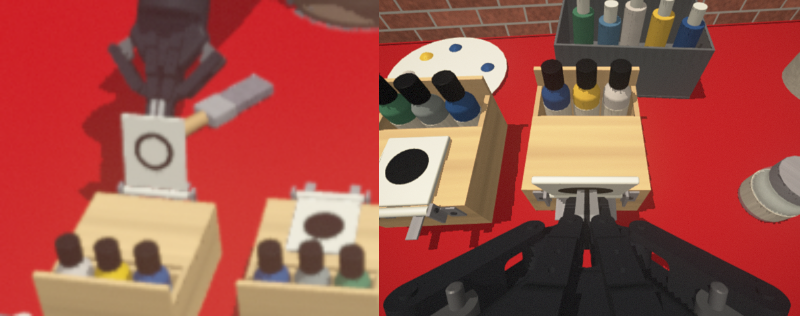

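The plate is up at about 70°, ring toward the back at (153,150), with the tips behind it. The brush looks undisturbed. I'll continue over the top.

Call:
{"api": "apply_moves", "payload": {
  "increments": [
    [0, [0.09, 0, 0.06], [0, 0, 0]],
    [0, [0.18, 0, 0.12], [0, 0, 0]],
    [0, [0.27, 0, 0.19], [0, 0, 0]],
    [0, [0.35, 0, 0.27], [0, 0, 0]],
    [0, [0.42, 0, 0.35], [0, 0, 0]],
    [0, [0.48, 0, 0.44], [0, 0, 0]],
    [0, [0.53, 0, 0.54], [0, 0, 0]],
    [0, [0.58, 0, 0.64], [0, 0, 0]],
    [0, [0.62, 0, 0.74], [0, 0, 0]],
    [0, [0.65, 0, 0.85], [0, 0, 0]],
    [0, [0.67, 0, 0.96], [0, 0, 0]],
    [0, [0.7, 0, 1.07], [0, 0, 0]],
    [0, [0.75, 0, 1.15], [0, 0, 0]],
    [0, [0.81, 0, 1.23], [0, 0, 0]],
    [0, [0.87, 0, 1.34], [0, 0, 0]],
    [0, [0.92, 0, 1.45], [0, 0, 0]],
    [0, [0.95, 0, 1.58], [0, 0, 0]],
    [0, [0.97, 0, 1.7], [0, 0, 0]],
    [0, [0.97, 0, 1.7], [0, 0, 0]]
  ]
}}

```text
time_s: 7.35
tcp_pos: [0.643, -0.191, 0.1126]
tool_rot: [2.867, -0.137, 1.186]
wrist_force: [0.0, -0.5, 0.6]
gripper_width: -0.004
gripper_force: 0.0
```

```bash
cat >> h.py <<'E'
def plate():
    s=robot.get_state(); R0=R.from_rotvec(s['tool_rot']).as_matrix(); p0=s['tcp_pos']
    w=snap('wrist'); d=w['range_z'].astype(float); v,u=np.mgrid[:480,:640]
    X=np.stack([(u-w['cx'])/w['fx']*d,(v-w['cy'])/w['fy']*d,d,np.ones_like(d)],-1)@np.array(w['hand_eye']).T
    rel=X[...,:3]@R0.T+p0-PIN; S=rel@f; Y=rel@np.cross(K,f); Z=rel[...,2]; c=w['color'].astype(int)
    m=(d>0)&(c.min(-1)>150)&(abs(Y)>.015)&(abs(Y)<.03)&(S>.01)&(S<.095)&(Z>-.02)&(Z<.08)
    print('plate n',m.sum(),'slope,offset',np.polyfit(S[m],Z[m],1) if m.sum()>20 else '', 'S range',np.percentile(S[m],[2,98]) if m.any() else '')
    return w
E
python3 - <<'E'
from h import *
s=robot.get_state(); R0=R.from_rotvec(s['tool_rot']).as_matrix(); p0=s['tcp_pos']
print(s['time_s'],p0,s['wrist_force']); print('resid',*inc(tcp(*arc(165)),RT,p0,R0))
B=tcp(*arc(165))
for n,q in tuple((d,arc(d)) for d in (170,175,180,185,190)): print(n,np.round(inc(tcp(*q),RT,B,RT)[0],2))
print('1mm down',RT.T@[0,0,-.001]/.05)
w=plate(); c=snap('scene')
a=cv2.resize(c['color'][170:320,150:330,::-1],(576,480)); b=w['color'][:,:,::-1]
cv2.imwrite('pics/c4.png',cv2.resize(np.hstack([a,b]),(800,316)))
E
```

```text
7.35 [ 0.643  -0.191   0.1126] [ 0.0451 -0.5456  0.629 ]
resid [0.0098 0.0039 0.0006] [-0.0047  0.0078  0.0019]
170 [-0.06 -0.    0.1 ]
175 [-0.12 -0.    0.18]
180 [-0.19 -0.    0.27]
185 [-0.27 -0.    0.35]
190 [-0.35 -0.    0.42]
1mm down [-0.0141  0.      0.0141]
plate n 3201 slope,offset [0.114  0.0157] S range [0.0523 0.0793]
```

View pics/c4.png

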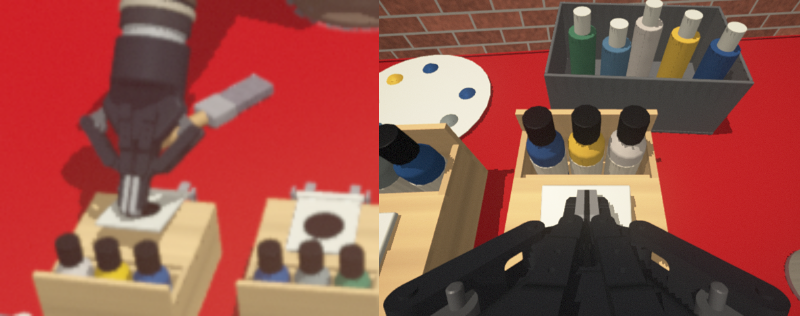

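The plate is at about 165° and following the tip. I'll press it down to the ledge slowly.

Call:
{"api": "apply_moves", "payload": {
  "increments": [
    [0, [-0.03, 0, 0.05], [0, 0, 0]],
    [0, [-0.06, 0, 0.1], [0, 0, 0]],
    [0, [-0.09, 0, 0.14], [0, 0, 0]],
    [0, [-0.12, 0, 0.18], [0, 0, 0]],
    [0, [-0.16, 0, 0.23], [0, 0, 0]],
    [0, [-0.19, 0, 0.27], [0, 0, 0]],
    [0, [-0.19, 0, 0.27], [0, 0, 0]]
  ]
}}

```text
time_s: 8.15
tcp_pos: [0.6451, -0.1912, 0.0964]
tool_rot: [2.867, -0.137, 1.185]
wrist_force: [0.1, -0.7, 0.6]
gripper_width: 0.003
gripper_force: 0.0
```

```bash
python3 - <<'E'
from h import *
s=robot.get_state(); print(s['tcp_pos'],s['wrist_force']); plate()
E
```

```text
[ 0.6451 -0.1912  0.0964] [ 0.1306 -0.6979  0.6297]
plate n 3111 slope,offset [-0.0098  0.0063] S range [0.0537 0.0829]
```

Call:
{"api": "apply_moves", "payload": {
  "increments": [
    [0, [-0.015, 0, 0.015], [0, 0, 0]],
    [0, [-0.03, 0, 0.03], [0, 0, 0]],
    [0, [-0.03, 0, 0.03], [0, 0, 0]],
    [0, [-0.03, 0, 0.03], [0, 0, 0]]
  ]
}}

```text
time_s: 8.6
tcp_pos: [0.6454, -0.1913, 0.095]
tool_rot: [2.866, -0.137, 1.187]
wrist_force: [0.2, -0.2, 0.0]
gripper_width: -0.001
gripper_force: 0.0
```

Call:
{"api": "apply_moves", "payload": {
  "increments": [
    [0, [-0.015, 0, 0.015], [0, 0, 0]],
    [0, [-0.03, 0, 0.03], [0, 0, 0]],
    [0, [-0.03, 0, 0.03], [0, 0, 0]],
    [0, [-0.03, 0, 0.03], [0, 0, 0]]
  ]
}}

```text
time_s: 9.0
tcp_pos: [0.6462, -0.1916, 0.0944]
tool_rot: [2.864, -0.136, 1.19]
wrist_force: [-3.5, 1.4, 5.4]
gripper_width: 0.001
gripper_force: 2.9
```

```bash
python3 - <<'E'
from h import *
s=robot.get_state(); print(s['tcp_pos'],s['wrist_force']); plate()
E
```

```text
[ 0.6462 -0.1916  0.0944] [-3.4895  1.4022  5.3714]
plate n 2997 slope,offset [-0.0203  0.0054] S range [0.0548 0.0829]
```

At 5 N the plate is seated, well above the hinge's holding force. I'll lift straight up, then back off and check.

Call:
{"api": "apply_moves", "payload": {
  "increments": [
    [0, [0.1, 0, -0.1], [0, 0, 0]],
    [0, [0.3, 0, -0.3], [0, 0, 0]],
    [0, [0.6, 0, -0.6], [0, 0, 0]],
    [0, [0.9, 0, -0.9], [0, 0, 0]],
    [0, [1.2, 0, -1.3], [0, 0, 0]],
    [0, [1.2, 0, -1.8], [0, 0, 0]],
    [0, [1.2, 0, -2.4], [0, 0, 0]],
    [0, [1.0, 0, -3.0], [0, 0, 0]],
    [0, [0.8, 0, -3.5], [0, 0, 0]],
    [0, [0.8, 0, -3.5], [0, 0, 0]],
    [0, [0.8, 0, -3.5], [0, 0, 0]]
  ]
}}

```text
time_s: 10.15
tcp_pos: [0.5504, -0.1824, 0.2459]
tool_rot: [2.864, -0.137, 1.189]
wrist_force: [0.3, -0.5, -0.2]
gripper_width: 0.003
gripper_force: 0.0
```

```bash
python3 - <<'E'
from h import *
s=robot.get_state(); print(s['time_s'],s['tcp_pos'],s['wrist_force']); w=plate(); c=snap('top')
a=cv2.resize(c['color'][150:350,150:510,::-1],(720,400)); b=w['color'][:,:,::-1]
cv2.imwrite('pics/c5.png',cv2.resize(np.hstack([a,cv2.resize(b,(533,400))]),(800,256)))
W=cloud(c); c0=dict(np.load('top0.npz')); W0=cloud(c0)
for n,(u,v) in dict(a=(341,208),mkc=(264,255),jar=(492,231),tape=(285,303),loose=(183,227)).items(): print(n,W[v,u]-W0[v,u])
E
```

```text
10.15 [ 0.5504 -0.1824  0.2459] [ 0.289  -0.539  -0.1686]
plate n 1128 slope,offset [-0.0188  0.0051] S range [0.0348 0.0858]
a [ 0.001  -0.     -0.0045]
mkc [ 0.0004  0.0005 -0.0036]
jar [ 0.0005 -0.0009 -0.003 ]
tape [-0.     -0.0001  0.0013]
loose [ 0.0002  0.0003 -0.0011]
```

View pics/c5.png

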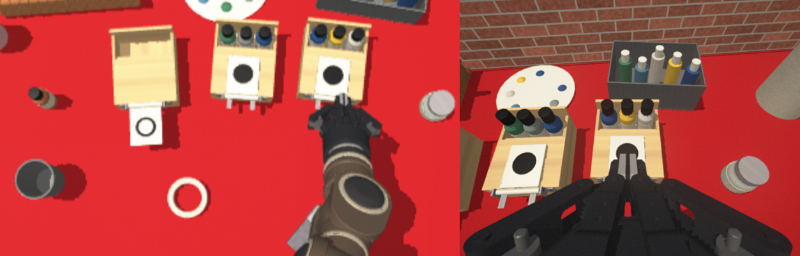

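The last picture shows bin_b's marker flat on the ledge with its disc up at (333,75), matching bin_a's. The bottles, bin_a's marker and bin_c's marker are where they were, and the arm is clear. Handing in.

```bash
python3 -c "
from workcell import robot
print(robot.job_done())"
```

```text
the job is handed in; nothing more can be done
None
```

bin_b's marker is flipped over and lies flat on its ledge, disc up; the other markers and the bottles look unmoved in the last picture, and I handed the job in about 10 s into the 48 s limit.

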